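Swing the rocket in off the moon

ROBOT

A 6-joint arm with a two-finger parallel gripper is mounted at the origin on the work surface. World frame = base frame: x ahead of the robot, y to its left, z up, the work surface at z = 0. Lengths are in m, angles in rad, forces in N, time in s.
With the tool pointing down it reaches from about 0.3 to 0.825 m from the base axis. Payload 5.4 kg.
Tool frame: the origin (TCP) lies at the very end of the fingers, on their centre line; the grasp point (between the pads) lies 19 mm behind it; z points along the fingers, y is the line along which they close (so a half turn about z gives the same grasp; the last joint's range is limited). The gripper opens to 92 mm and grips with 3 to 60 N. Pads are 20 mm wide; open, the fingers measure 128 mm over their backs; the gripper's body (75 mm by 189 mm) begins 69 mm behind the grasp point.
Start: joints at [-1.509, 0.158, 1.597, -0, 1.386, -0.21], TCP at [0.154, -0.554, 0.215] pointing down, gripper open.
Joint ranges: [-2.91, 2.91], [-0.94, 2.29], [0.18, 2.7], [-1.29, 4.43], [0.17, 2.64], [-3, 3]. Speed limits (rad/s): [2.57, 2.57, 3.14, 3.14, 3.14, 3.14].

INTERFACE

Orientations are given as a rotation vector (axis times angle).
In Python, from workcell import bot gives the robot as it stands. Calls block until the motion is done:
- bot.goto(position, orientation): joint-space move of the TCP to a pose.
- bot.line_to(position, rot=None, max_speed=0.15): straight line of the TCP; rot=None keeps the orientation; max_speed is the mean speed in m/s.
- bot.set_joints(angles): joint-space move.
- bot.set_gripper(opening, newtons=None): opening from 0.0 (shut) to 1.0 (fully open); newtons is the grip in N (None keeps the last); returns when the fingers have stopped.
- bot.hold(seconds).
- bot.inverse_kinematics(position, orientation): joint angles nearest the present ones, or None.
- bot.read_camera(name): name is "side" or "top" or "wrist"; returns a dict with "pixels" (400x640x3 uint8, blue, green, red), "fx", "fy", "cx", "cy" (pixels), "R" (3x3) and "t" (3): a world point X has camera coordinates R X + t. Camera axes: x right, y down, z forward; pixel columns grow to the right and rows downward; lengths in m; the calibration is good to about 2 mm. A picture is of the moment at which its call begins. There is no depth.
A pose or a line that the arm cannot do raises bot.MotionError and nothing moves.
- bot.job_done(): hands the job in; it is judged then, once.
Readings, each from a call of its own:
- bot.current_clock(): time.
- bot.current_joints(): joint angles.
- bot.current_joint_vel(): joint speeds.
- bot.current_effort(): joint torques, N m.
- bot.current_ee_pos(): TCP position.
- bot.current_tool_rot(): TCP orientation.
- bot.current_contact_force(): force on the tool from outside, world axes, zero at the start.
- bot.current_ft_torque(): the same for the moment, N m.
- bot.current_opening(): opening from 0.0 (shut) to 1.0 (fully open).
- bot.current_grip_force(): force on a finger pad.
Only numpy, scipy, OpenCV 4.12 (cv2) and the standard library are available. Lean on these libraries where they do the work, as an engineer would, in place of code of your own. Each camera call takes 0.05 s, during which the arm holds its last target. There are 200 camera calls.

TASK

The nose of the teal rocket hangs out over the silver moon disc, in the way of anyone wanting the moon. Swing the rocket round on its twist socket until it lies in line above the cream parking strip of its own base, then let go of it. Leave the moon where it lies and do not turn the navy-ringed planet on the other socket.

Things in the scene. Friction and masses are not known exactly. Their poses are not given: they have to be found in the camera images.
- launch_base: The rocket's fixed twist socket base on the table: a round wooden disc 110 mm across and 30 mm high, with a cream parking strip (44 mm wide, 8 mm high) lying on the table from its edge out to 171 mm from its centre. Origin: centre of the disc at table height, on the vertical turning axis of the rocket. x axis: along the parking strip, outward; z axis up.
- rocket (a joint): Angle (rad) of the teal rocket about the vertical axis of launch_base: 0 when its nose points along the parking strip, positive anticlockwise seen from above. Free range -1.6 to 1.8 with no stop or click at the strip; it begins at 0.85 to 1.25. It turns stiffly (friction 0.1 N m, about 1 N at 100 mm out) and stays where it is left.
- rocket_grip (a point): Good place to pinch the rocket: on its centre line, 100 mm out from the turning axis, 62 mm above the table; x axis towards the nose, z up. The level round body is 32 mm thick, straight from the pivot peg (34 mm across, top 88 mm above the table) to 120 mm out, then a red nose cone to 158 mm. Red fins behind the pivot reach 97 mm above the table.
- moon_center (a point): Centre of the loose silver painted moon disc, 64 mm across and 18 mm thick, lying flat on the table under the rocket's front part; 28 mm of air between it and the rocket.
- planet_center (a point): Centre of the navy-ringed planet (pale blue ball 46 mm across with a flat navy ring 80 mm across, 62 mm above the table) on a bar that turns on the other twist base, 110 mm from its axis. To be left as it is.

How it is judged:
By the outcome, as a careful person would: the job done as asked, in the order asked, and still so for the second after the job is handed in, with the robot touching nothing.
It also fails if it takes over 32 s, if anything falls off the work surface, if the arm or the gripper's body presses on something with over 40 N, if the wrist force passes 120 N, or if a joint passes its speed limit or range.

## Working session

There is one attempt and no reset: what is moved stays moved. The work goes in short steps, each a Python script; the robot and the scene stay as the last script left them, time stands still between calls to the robot, and variables do not carry over. Pictures are saved under pics/ and viewed, at most 10 in all, crops included, and the job is handed in when it is done.

```bash
mkdir -p pics
cat > h.py <<'E'
import numpy as np, cv2
from workcell import bot
def ray(c,u,v,z):
    R=np.array(c["R"]);t=np.array(c["t"]).ravel();o=-R.T@t
    d=R.T@np.array([(u-c["cx"])/c["fx"],(v-c["cy"])/c["fy"],1]);return o+d*(z-o[2])/d[2]
E
python3 - <<'E'
from h import *
for n in("top","side"):
    c=bot.read_camera(n);cv2.imwrite(f"pics/{n}0.png",c["pixels"])
    R=np.array(c["R"]);print(n,c["fx"],-R.T@np.array(c["t"]).ravel(),R.round(2).tolist())
E
```

```text
top 518.9654457842346 [0.5078115  0.03167948 1.16907532] [[-0.03, -1.0, 0.0], [-1.0, 0.03, -0.06], [0.06, -0.01, -1.0]]
side 434.97405286489595 [ 0.35792913 -0.49793618  0.75775877] [[0.95, -0.32, 0.01], [-0.24, -0.73, -0.64], [0.21, 0.6, -0.77]]
```

View pics/top0.png

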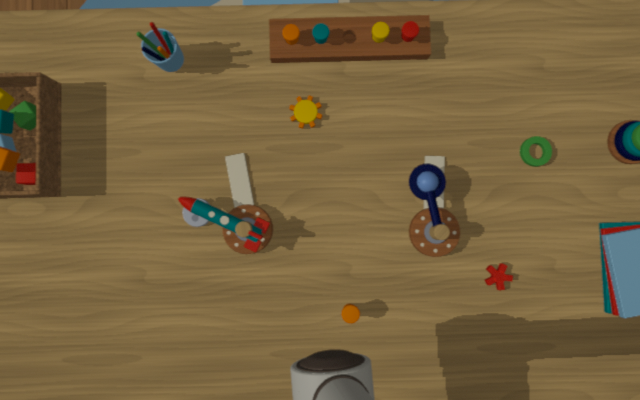

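View pics/side0.png

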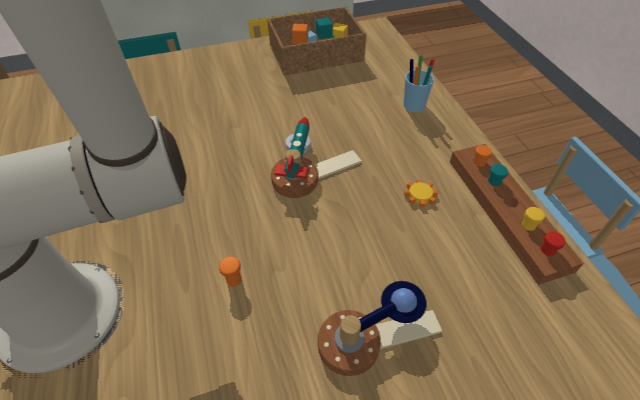

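The top view shows the rocket base at about (247,229), its nose at (181,201), and the strip running to (237,155). The moon is under the nose at (196,213), and the planet base is well away at (435,231). Next I'll measure the axis, strip and rocket.

```bash
cat >> h.py <<'E'
def measure(c,box=(165,280,140,265)):
    x0,x1,y0,y1=box
    p=c["pixels"][y0:y1,x0:x1];h=cv2.cvtColor(p,cv2.COLOR_BGR2HSV);H,S,V=[h[...,i].astype(int) for i in range(3)]
    def big(m):
        n,l,s,_=cv2.connectedComponentsWithStats(m.astype(np.uint8));return l==1+np.argmax(s[1:,4])
    def pts(m,z): 
        v,u=np.nonzero(m);return np.array([ray(c,a+x0,b+y0,z)[:2] for a,b in zip(u,v)])
    teal=big((H>75)&(H<100)&(S>120)&(V>50)); cream=big((S<85)&(V>140)&(H<40)&(np.arange(y0,y1)[:,None]<210))
    red=((H<6)|(H>174))&(S>170)&(V>90)
    brown=(H<14)&(S>90)&(S<=185)&(V<150)&~red
    o={}
    for k,m,z in(("teal",teal,.062),("cream",cream,.008)):
        P=pts(m,z);r=cv2.minAreaRect(P.astype(np.float32)*1000)
        o[k]=(P.mean(0),np.linalg.svd(P-P.mean(0),full_matrices=False)[2][0],r)
    o["masks"]=(teal,cream,red,brown,p);return o
E
python3 - <<'E'
from h import *
c=bot.read_camera("top");o=measure(c)
for k in("teal","cream"):print(k,o[k])
t,cr,r,b,p=o["masks"];q=p.copy()
q[t]=(255,0,0);q[cr]=(0,255,255);q[r]=(255,0,255);q[b]=(0,255,0)
cv2.imwrite("pics/m1.png",cv2.resize(np.hstack([p,q]),None,fx=3.4,fy=3.4,interpolation=0))
E
```

```text
teal (array([0.53777361, 0.25351808]), array([0.44004119, 0.89797759]), ((535.754638671875, 249.66236877441406), (106.52729034423828, 29.55870246887207), 63.52730178833008))
cream (array([0.61892659, 0.20773083]), array([-0.97878298, -0.20489969]), ((616.3834838867188, 207.91635131835938), (115.50970458984375, 43.107364654541016), 9.622566223144531))
```

View pics/m1.png

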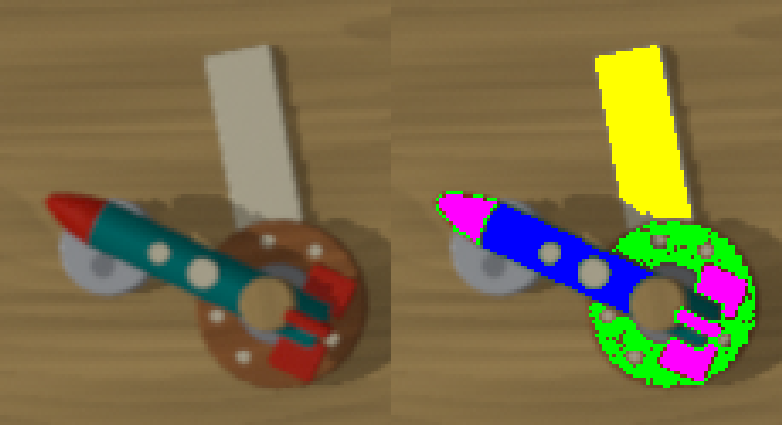

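The masks are clean: teal body, cream strip, and the disc centred near pixel (248,229). I'll refine the axis and the strip direction, then plan the grasp.

```bash
cat >> h.py <<'E'
def strip(c,o,x0=165,y0=140):
    cr=o["masks"][1];L=[];Rr=[]
    ys=np.nonzero(cr.any(1))[0]
    for y in range(ys[0]+6,ys[0]+42):
        u=np.nonzero(cr[y])[0];L.append(ray(c,u[0]-.5+x0,y+y0,.008)[:2]);Rr.append(ray(c,u[-1]+.5+x0,y+y0,.008)[:2])
    f=[np.polyfit(np.array(P)[:,0],np.array(P)[:,1],1) for P in(L,Rr)];return f
E
python3 - <<'E'
from h import *
c=bot.read_camera("top");o=measure(c);t,cr,r,b,p=o["masks"]
f=strip(c,o);print("edges",f,[np.degrees(np.arctan(a[0])) for a in f])
m=(b|r|t).astype(np.uint8);m[:, :60]=0;m[:66]=0
m=cv2.morphologyEx(m,cv2.MORPH_OPEN,np.ones((3,3)))
(u,v),rad=cv2.minEnclosingCircle(np.argwhere(b&(m>0))[:,::-1].astype(np.float32))
print("disc",u+165,v+140,rad,ray(c,u+165,v+140,.03))
print("peg",ray(c,243.2,229.1,.088))
s=np.mean(f,0);print("strip y at x",s)
q,d=o["teal"][:2];print("rocket ang",np.degrees(np.arctan2(d[1],d[0])))
# intersection of strip centreline and rocket line
k=d[1]/d[0];x=(q[1]-k*q[0]-s[1])/(s[0]-k);print("inters",x,s[0]*x+s[1])
E
```

```text
edges [array([0.17174111, 0.12409671]), array([0.16800292, 0.08257904])] [np.float64(9.744973324974968), np.float64(9.536798235889435)]
disc 247.5 229.0 24.520498275756836 [0.50509678 0.18655793 0.03      ]
peg [0.50527311 0.18759908 0.088     ]
strip y at x [0.16987201 0.10333788]
rocket ang 63.89349094299406
inters 0.5063284168897622 0.18934890158620488
```

```bash
cat >> h.py <<'E'
from scipy.spatial.transform import Rotation as Ro
AX=np.array([.5052,.1885]);ST=np.radians(9.65)
def pose(a,z,flip,r=.1):
    c,s=np.cos(a),np.sin(a);k=-1 if flip else 1
    return [AX[0]+r*c,AX[1]+r*s,z],Ro.from_matrix(np.array([[k*c,k*s,0],[k*s,-k*c,0],[0,0,-1]]).T.T).as_rotvec()
E
python3 - <<'E'
from h import *
for fl in(0,1):
    for d in(63.9,36,9.65):
        for z in (.16,.044):
            j=bot.inverse_kinematics(*pose(np.radians(d),z,fl));print(fl,d,z,None if j is None else np.round(j,2))
print(bot.current_clock(),bot.current_opening())
E
```

```text
0 63.9 0.16 [ 0.27  0.31  1.53 -0.    1.3   0.73]
0 63.9 0.044 [ 0.27  0.44  1.61 -0.    1.09  0.73]
0 36 0.16 [ 0.21  0.36  1.47 -0.    1.32  1.15]
0 36 0.044 [ 0.21  0.49  1.54 -0.    1.11  1.15]
0 9.65 0.16 [0.14 0.36 1.46 0.   1.32 1.54]
0 9.65 0.044 [0.14 0.49 1.54 0.   1.11 1.54]
1 63.9 0.16 [ 0.27  0.31  1.53 -0.    1.3  -2.41]
1 63.9 0.044 [ 0.27  0.44  1.61 -0.    1.09 -2.41]
1 36 0.16 [ 0.21  0.36  1.47 -0.    1.32 -1.99]
1 36 0.044 [ 0.21  0.49  1.54 -0.    1.11 -1.99]
1 9.65 0.16 [ 0.14  0.36  1.46 -0.    1.32 -1.6 ]
1 9.65 0.044 [ 0.14  0.49  1.54 -0.    1.11 -1.6 ]
0.2 1.001095197489582
```

Run:
```python
from h import *
a=np.radians(63.9)
bot.goto(*pose(a,.2,0)); p,r=pose(a,.044,0); bot.line_to(p,max_speed=.12)
print(bot.current_contact_force())
bot.set_gripper(0.0,12)
print(bot.current_opening()*92,bot.current_grip_force(),bot.current_contact_force(),bot.current_clock())
b=np.radians(57);p,r=pose(b,.044,0);bot.line_to(p,r,max_speed=.08)
print(bot.current_opening()*92,bot.current_contact_force(),bot.current_ft_torque(),bot.current_clock())
c=bot.read_camera("top");cv2.imwrite("pics/g1.png",cv2.resize(c["pixels"][120:300,120:360],None,fx=3,fy=3))
```

```text
[-0.88628285 -0.32327659 -0.04278733]
31.8299733692796 12.00901374220848 [ 2.01494088 -0.31461217 -0.20921682] 5.8
31.65473929965797 [ 2.12046327  0.25588214 -1.73027467] [ 0.05832581 -0.38371588  0.05295193] 6.1
```

View pics/g1.png

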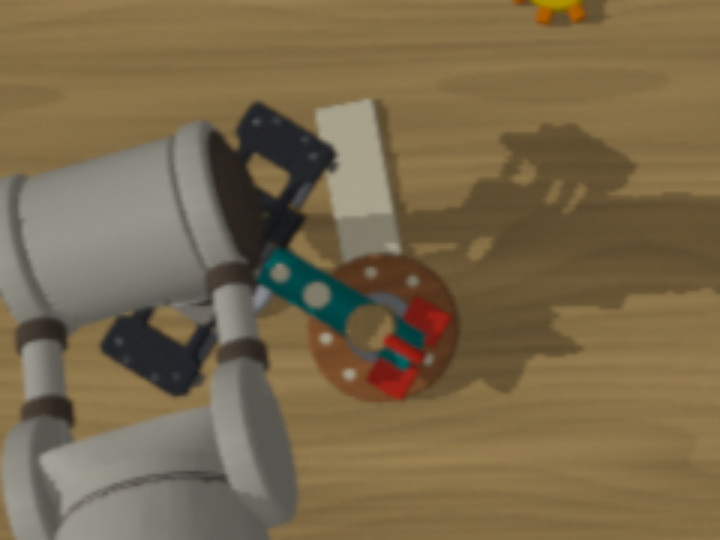

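The gripper holds the rocket at 32 mm opening, and it's turning with low forces (rocket body at about crop pixel (320,290)). I'll finish the swing, release, back off and check.

Run:
```python
from h import *
for d in np.linspace(57,9.65,9)[1:]:
    p,r=pose(np.radians(d),.044,0);bot.line_to(p,r,max_speed=.06)
print(bot.current_opening()*92,bot.current_contact_force(),bot.current_ft_torque(),bot.current_clock())
bot.set_gripper(1.0);bot.line_to(pose(ST,.2,0)[0],max_speed=.15)
bot.goto([.35,-.25,.3],pose(ST,.2,0)[1])
c=bot.read_camera("top");o=measure(c);q,d,_=o["teal"];d=d*np.sign(d[0])
print("ang",np.degrees(np.arctan2(d[1],d[0])),"from axis",np.degrees(np.arctan2(*(q-AX)[::-1])),bot.current_clock())
cv2.imwrite("pics/e1.png",cv2.resize(c["pixels"][120:300,120:360],None,fx=3,fy=3))
```

```text
31.964324891574574 [ 7.12463627  0.77335231 -5.47260867] [ 0.20746192 -1.28295583 -0.07571564] 8.75
ang 11.390177421662909 from axis 9.866028414674961 12.8917
```

View pics/e1.png

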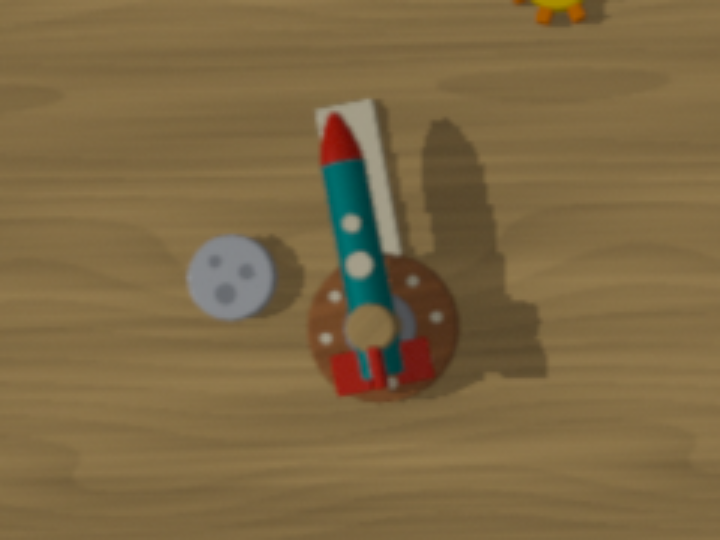

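The rocket now lies over the strip (nose tip at crop (334,114)), with the moon untouched and clear. One quick precise angle check from the body and nose edges, without another picture.

Run:
```python
from h import *
c=bot.read_camera("top");o=measure(c);t,cr,r,b,p=o["masks"]
E=[[],[]]
for y in range(36,78):
    u=np.nonzero(t[y])[0]
    if len(u)<8: continue
    for k,x in((0,u[0]-.5),(1,u[-1]+.5)):E[k].append(ray(c,x+165,y+140,.062)[:2])
E=np.array(E)
for P in(E[0],E[1],E.mean(0)):
    f=np.polyfit(P[:,0],P[:,1],1);print(len(P),np.degrees(np.arctan(f[0])),f[0]*AX[0]+f[1])
m=r.copy();m[60:]=0;v,u=np.nonzero(m);Q=ray(c,u.mean()+165,v.mean()+140,.062)[:2]
print("nose from axis",np.degrees(np.arctan2(*(Q-AX)[::-1])))
for A in(Q,E.mean(0)[5],E.mean(0)[-5]):print("offset from strip centreline at",A[0],A[1]-(.16987*A[0]+.10334))
```

```text
31 9.819536521718122 0.20380384389482908
31 10.859779669726326 0.17315792078899891
31 10.340142131817263 0.1884776327450002
nose from axis 10.354195718473246
offset from strip centreline at 0.6386795489394558 0.0010552999636336824
offset from strip centreline at 0.6083382967571876 0.00034649412105366983
offset from strip centreline at 0.5395353358826007 -0.0006401308169041997
```

```bash
python3 -c "
from h import *
print(bot.job_done())"
```

```text
the job is handed in; nothing more can be done
None
```

I swung the rocket round to lie above its cream parking strip, within about 0.7° of the strip's line by the top camera, then let go, moved the arm clear and handed the job in at about 13 s; the moon looked undisturbed in the last picture, and the arm kept well above the planet, though I didn't re-measure either.

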